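# Load the spoon and hold up the meal caddy

## Robot

A 6-joint arm with a two-finger parallel gripper is mounted at the origin on the work surface. World frame = base frame: x ahead of the robot, y to its left, z up, the work surface at z = 0. Lengths are in m, angles in rad, forces in N, time in s.
With the tool pointing down it reaches from about 0.15 to 0.775 m from the base axis. Payload 6.1 kg.
Tool frame: the origin (TCP) lies on the front face of the gripper's body, between the roots of the fingers; the fingertips stand 73 mm ahead of it and the grasp point (between the pads) lies 54 mm ahead of it; z points along the fingers, y is the line along which they close (so a half turn about z gives the same grasp; the last joint's range is limited). The gripper opens to 85 mm and grips with 20 to 120 N. Pads are 22 mm wide; open, the fingers measure 114 mm over their backs; the gripper's body (76 mm by 85 mm) begins 54 mm behind the grasp point. The pads swing forward as they close: fully open they stand 13 mm farther back than shut.
Start: joints at [1.181, 0.126, -0.04, 1.405, 0, 1.571], TCP at [0.199, 0.486, 0.304] pointing down, gripper open.
Joint ranges: [-2.72, 2.72], [-0.95, 1.95], [-1.27, 1.35], [-1.78, 2.02], [-1.46, 1.47], [-3.14, 3.14]. Speed limits (rad/s): [2.39, 2.39, 3.01, 3.14, 3.14, 3.14].

## Interface

Orientations are given as [roll, pitch, yaw] about the fixed x, y, z axes, in that order (R = Rz(yaw) Ry(pitch) Rx(roll)).
In Python, from station import manip gives the robot as it stands. Calls block until the motion is done:
- manip.movep(position, orientation): joint-space move of the TCP to a pose.
- manip.move_straight(position, v=0.15, attitude=None): straight line of the TCP; attitude=None keeps the orientation; v is the mean speed in m/s.
- manip.goto_joints(angles): joint-space move.
- manip.open() and manip.grasp(f_grip=None): open the fingers fully, or close them until they stop; f_grip is the grip in N (None keeps the last).
- manip.wait(seconds).
- manip.inverse_kinematics(position, orientation): joint angles nearest the present ones, or None.
- manip.capture(name): name is "scene" or "side" or "wrist"; returns a dict with "image" (480x640x3 uint8, red, green, blue), "depth" (480x640 float32, m along the optical axis (not along the pixel's ray), 0 where there is no reading), "vfov" (degrees; the focal length in pixels is half the picture's height over the tangent of half this angle, whatever the lens; pixels are square), "cx", "cy" (the principal point, pixels), "eye" and "rotation" of the camera in the world; the wrist camera has in their place "tool_from_camera" (4x4, takes a point from camera to tool coordinates, whose origin is the TCP and whose axes are the flange's). Camera axes: x right, y up, looking along -z (the intrinsics and any distortion apply to the point x, -y, -z); pixel columns grow to the right and rows downward; lengths in m; the calibration is good to about 2 mm. A picture is of the moment at which its call begins: read the wrist's pose just before it.
A pose or a line that the arm cannot do raises manip.MotionError and nothing moves.
- manip.finish_job(): hands the job in; it is judged then, once.
Readings, each from a call of its own:
- manip.current_clock(): time.
- manip.current_joint_pos(): joint angles.
- manip.current_dq(): joint speeds.
- manip.current_joint_torque(): joint torques, N m.
- manip.current_eef_pos(): TCP position.
- manip.current_tool_rot(): TCP orientation.
- manip.current_ft_force(): force on the tool from outside, world axes, zero at the start.
- manip.current_ft_torque(): the same for the moment, N m.
- manip.current_width(): finger opening in m.
- manip.current_finger_force(): force on a finger pad.
Only numpy, scipy, OpenCV 4.12 (cv2) and the standard library are available. Lean on these libraries where they do the work, as an engineer would, in place of code of your own. Each camera call takes 0.05 s, during which the arm holds its last target. There are 200 camera calls.

## Task

Get the meal caddy ready to hand over: pull the long spoon out of its upright holder, stand it in the caddy's empty square socket and let go of it. Then take the caddy by its grip bar and lift it, with spoon and ramekin aboard, about 8 cm clear of the tray, keeping it level all the time. Finish while still holding it there, steady and level, and leave everything else where it is.

Things in the scene. Friction and masses are not known exactly. Their poses are not given: they have to be found in the camera images.
- tray: flat clear acrylic tray insert (all sizes here in mm), 420 (x) x 600 (y), its top face 6 above the table, rim 12 high; fixed. Origin under its centre on the table.
- caddy: open wooden meal caddy, loose, about 380 g, standing on the tray. Base 100 (own x) x 236 (own y), rim 16 high. In the middle a post 14 x 30 carries a grip bar; at the -y end stands an open square spoon socket; an empty ramekin stands at the +y end. 190 tall overall. Origin: centre of the underside; z up, y along its length.
- caddy_bar (a point): centre of the caddy's grip bar, 177.5 above the caddy's underside. The bar is 22 thick (caddy x), 70 long (caddy y), 25 high: pinch it across caddy x. It is nearly above the centre of mass of the loaded caddy (about 540 g in all).
- caddy_slot (a point): centre of the inner floor of the caddy's square spoon socket (floor 9 above the caddy's underside, 90 from its centre towards -y). Inside 36 x 36, 80 deep, outside 42 x 42, its rim 89 above the underside. Axes as the caddy's.
- caddy_seat (a point): point on the caddy's floor where the ramekin stands at first (within a few mm), 60 from the caddy's centre towards +y.
- ramekin: empty ceramic ramekin, 70 diameter, 42 tall, about 120 g, loose on the caddy's floor. Origin: centre of its underside.
- holder: narrow upright rectangular spoon holder on a round suction foot (58 diameter), stuck to the tray (fixed). Outside 38 (own x) x 28 (own y), 96 tall; slot inside 30 x 20, 90 deep. Origin: centre of its underside. A second holder of the same shape has the bottle brush in it.
- spoon: long spoon, 170 overall, about 35 g, loose, standing handle up in the holder with a lean of up to about 0.1 rad; about 80 of it shows above the holder's rim. Origin: tip of the bowl, at the bottom; z runs up the spoon to the end of the handle. Handle from 70 to 170 up: 18 (own x) x 14 (own y), straight. Bowl: the lowest 42, 26 (x) x 10 (y).
- brush_cup: the same holder shape with a bottle brush fixed in it, round brush head 38 diameter on top, 156 tall overall; fixed on the tray. Bystander. Origin: centre of its underside.
- short_spoon: short loose spoon, lying flat along its own y at the tray's robot-side edge, 112 long, 28 wide, 8 thick. Bystander. Origin: on its underside, 8 from its middle.
- snack_pot: closed round snack pot with twist cap and a bar across the cap, 66 diameter, 80 tall, standing near the tray's far edge. Bystander. Origin: centre of its underside.
- teether: flat ring, 56 outer diameter, 12 thick, near the tray's far edge. Bystander. Origin: centre of its underside.
- sippy_cup: small open mug with one handle, 64 diameter, 70 tall, near the tray's far edge. Bystander. Origin: centre of its underside.
- pegboard: toy board 190 x 75 x 30 with three upright mushroom pegs, 78 tall overall, on the table to the right of the tray. Bystander. Origin: centre of its underside.
- baby_bottle: bottle 60 diameter, 150 tall, on the table to the left of the tray. Bystander. Origin: centre of its underside.
Mind the look-alikes: they are no part of the job. Leave any pink, red or turquoise look-alike of the ramekin alone.

How it is judged:
By the outcome, as a careful person would: the job done as asked, in the order asked, and still so for the second after the job is handed in, while the arm keeps its last pose, push and grip.
It also fails if it takes over 51 s, if anything falls off the work surface, if the arm or the gripper's body presses on something with over 40 N, if the wrist force passes 120 N, or if a joint passes its speed limit or range.

## Working session

There is one attempt and no reset: what is moved stays moved. The work goes in short steps, each a Python script; the robot and the scene stay as the last script left them, time stands still between calls to the robot, and variables do not carry over. Pictures are saved under pics/ and viewed, at most 10 in all, crops included, and the job is handed in when it is done.

```bash
mkdir -p pics; cat > h.py <<'E'
import numpy as np, cv2
from station import manip
from scipy.spatial.transform import Rotation as R
def cap(n):
    if n=="wrist":
        p=np.array(manip.current_eef_pos());o=manip.current_tool_rot()
    c=manip.capture(n)
    if n=="wrist":
        T=np.array(c["tool_from_camera"]);Rt=R.from_euler("xyz",o).as_matrix()
        c["eye"]=p+Rt@T[:3,3];c["rotation"]=Rt@T[:3,:3]
    c["f"]=240/np.tan(np.radians(c["vfov"])/2);c["eye"]=np.array(c["eye"]);c["rotation"]=np.array(c["rotation"])
    return c
def cloud(c):
    v,u=np.mgrid[:480,:640];d=c["depth"]
    P=np.stack([(u-c["cx"])/c["f"]*d,-(v-c["cy"])/c["f"]*d,-d],-1)
    return P@c["rotation"].T+c["eye"]
def ray(c,u,v,z):
    d=c["rotation"]@np.array([(u-c["cx"])/c["f"],-(v-c["cy"])/c["f"],-1]);return c["eye"]+d*(z-c["eye"][2])/d[2]
def proj(c,P):
    q=(np.asarray(P)-c["eye"])@c["rotation"];return c["cx"]+c["f"]*q[...,0]/-q[...,2],c["cy"]-c["f"]*q[...,1]/-q[...,2]
def save(im,n): cv2.imwrite("pics/"+n,np.ascontiguousarray(im[...,::-1]))
E
python3 - <<'E'
from h import *
for n in ["scene","side","wrist"]:
    c=cap(n);save(c["image"],n+"0.png");np.savez(n+"0.npz",**{k:v for k,v in c.items()})
    print(n,{k:v for k,v in c.items() if k not in("image","depth")},(c["depth"]>0).mean())
print(manip.current_tool_rot(),manip.current_clock())
E
```

```text
scene {'vfov': 51.57472336797739, 'cx': 309.63453064569586, 'cy': 247.1618171773144, 'eye': array([1.17583439, 0.67636758, 0.86686919]), 'rotation': array([ 0.88304493, -0.00954432,  2.37855625]), 'f': np.float64(496.74344455571145)} 0.9959537760416667
side {'vfov': 50.50196773887276, 'cx': 312.9717226816582, 'cy': 239.72603217903767, 'eye': array([ 0.12566597, -0.8920439 ,  0.78236467]), 'rotation': array([ 0.99117863, -0.01080591, -0.4233466 ]), 'f': np.float64(508.85016557450217)} 0.9957682291666666
wrist {'vfov': 67.2072462668233, 'cx': 313.3356249180604, 'cy': 245.57807656516013, 'tool_from_camera': array([[-6.25786405e-04,  9.47808888e-01,  3.18838391e-01,
         8.12953919e-02],
       [ 9.99999797e-01,  6.32089331e-04,  8.36988052e-05,
        -1.65947487e-04],
       [-1.22203873e-04,  3.18838378e-01, -9.47809091e-01,
        -6.89442124e-02],
       [ 0.00000000e+00,  0.00000000e+00,  0.00000000e+00,
         1.00000000e+00]]), 'eye': array([0.12416555, 0.51621272, 0.3721598 ]), 'rotation': array([[ 0.38054615, -0.87665172, -0.29439155],
       [ 0.92476103,  0.36030484,  0.1224641 ],
       [-0.00128766, -0.31884507,  0.94780597]]), 'f': np.float64(361.17948683286465)} 0.9957649739583333
[-3.14034383e+00  1.79747421e-05  2.75181845e+00] 0.15
```

View pics/scene0.png

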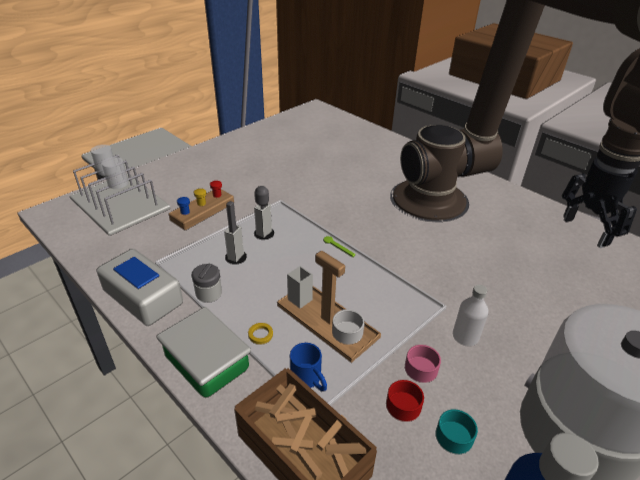

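View pics/side0.png

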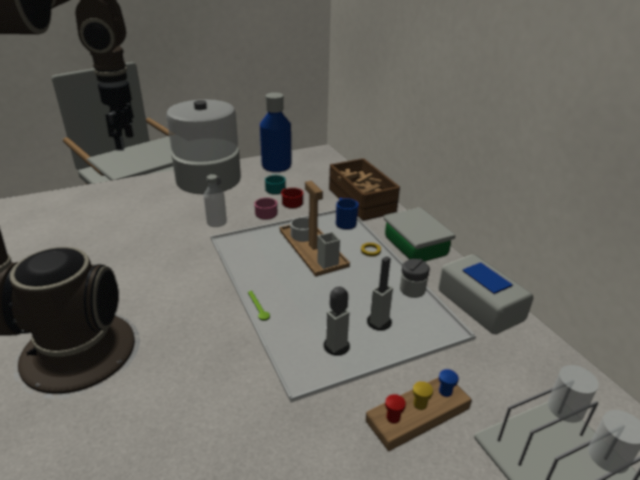

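Scene view: the spoon candidates are the flat dark handle at (231,217) and the brush with a round head at (262,195). The lime short spoon lies at (340,246). In the side view the handle is at (385,273) and the brush at (338,300). The caddy bar is at (329,262), its socket at (299,287) and the white ramekin at (348,325). The pink, red and turquoise look-alikes at (422,363), (405,400) and (457,431) are off the tray. I choose the flat handle at (231,217) and the caddy on the tray.

```bash
sed -i 's/c\["rotation"\]=np.array(c\["rotation"\])$/c["rotation"]=np.array(c["rotation"]) if np.ndim(c["rotation"])==2 else R.from_euler("xyz",c["rotation"]).as_matrix()/' h.py
python3 - <<'E'
from h import *
S=cap("scene");D=cap("side");np.set_printoptions(precision=4,suppress=True)
def rect(P,name):
    r=cv2.minAreaRect((P[:,:2]*1000).astype(np.float32));print(name,len(P),r)
for n,c,pts in [("scene",S,[(231,208),(231,225),(234,240),(262,192),(329,262),(326,258),(299,272),(348,318),(205,270)]),("side",D,[(385,262),(385,280),(382,300),(338,295),(314,187),(328,237),(303,222)])]:
    C=cloud(c)
    for u,v in pts: print(n,u,v,C[v,u])
    sp=C[201 if n=="scene" else 262,231 if n=="scene" else 385]
    m=np.hypot(C[...,0]-sp[0],C[...,1]-sp[1])<.04
    for lo,hi in [(.105,.125),(.125,.145),(.145,.165),(.165,.19)]:
        k=m&(C[...,2]>lo)&(C[...,2]<hi)
        if k.sum(): print("spoon",lo,k.sum(),C[k].mean(0))
    k=m&(C[...,2]>.04)&(C[...,2]<.1);rect(C[k],"holder");np.save(n+"_hold.npy",C[k])
    b=C[262,329] if n=="scene" else C[187,314]
    m=np.hypot(C[...,0]-b[0],C[...,1]-b[1])<.15
    k=m&(C[...,2]>.166)&(C[...,2]<.21);rect(C[k],"bar");print(C[k].mean(0),C[k].max(0))
    k=m&(C[...,2]>.19)&(C[...,2]<.21);rect(C[k],"bartop") if k.sum() else 0
    k=m&(C[...,2]>.088)&(C[...,2]<.105);rect(C[k],"socketrim")
E
```

```text
scene 231 208 [ 0.6211 -0.1714  0.1702]
scene 231 225 [ 0.6267 -0.1713  0.1215]
scene 234 240 [ 0.6288 -0.1621  0.0801]
scene 262 192 [ 0.5036 -0.1972  0.1521]
scene 329 262 [0.6093 0.151  0.1941]
scene 326 258 [0.6076 0.1404 0.1973]
scene 299 272 [0.5901 0.0385 0.0797]
scene 348 318 [0.5758 0.1864 0.0281]
scene 205 270 [ 0.7487 -0.1149  0.0828]
holder 58 ((496.6578369140625, -413.6477966308594), (24.293821334838867, 13.789830207824707), 26.309621810913086)
bar 451 ((603.9414672851562, 147.26412963867188), (23.6756534576416, 70.17313385009766), 1.073888897895813)
[0.6076 0.151  0.188 ] [0.6159 0.1824 0.1982]
bartop 252 ((603.6591186523438, 147.1717529296875), (23.16695785522461, 69.88652038574219), 1.501413106918335)
socketrim 218 ((607.2059936523438, 97.69031524658203), (128.97964477539062, 45.72029113769531), 87.94054412841797)
side 385 262 [ 0.6114 -0.187   0.1783]
side 385 280 [ 0.6182 -0.1843  0.1281]
side 382 300 [ 0.6075 -0.1969  0.0869]
side 338 295 [ 0.4888 -0.22    0.1569]
side 314 187 [0.598  0.1347 0.1993]
side 328 237 [0.6112 0.0746 0.0835]
side 303 222 [0.6111 0.2341 0.0391]
spoon 0.105 73 [ 0.6131 -0.1835  0.115 ]
spoon 0.125 69 [ 0.6137 -0.1835  0.1357]
spoon 0.145 72 [ 0.6134 -0.1836  0.1552]
spoon 0.165 90 [ 0.614  -0.1827  0.1764]
holder 452 ((615.854248046875, -180.37228393554688), (41.99953079223633, 30.03664207458496), 19.027149200439453)
bar 261 ((599.2711181640625, 143.82958984375), (23.906476974487305, 70.49810028076172), 1.4980562925338745)
[0.5965 0.1378 0.1894] [0.6119 0.1789 0.2002]
bartop 146 ((599.5980224609375, 144.1788330078125), (22.994976043701172, 69.75823974609375), 1.2128968238830566)
socketrim 202 ((600.56298828125, 97.15994262695312), (44.11663818359375, 126.93868255615234), 2.3969361782073975)
```

```bash
python3 - <<'E'
from h import *
np.set_printoptions(precision=4,suppress=True)
def rect(P,name):
    r=cv2.minAreaRect((P[:,:2]*1000).astype(np.float32));print(name,len(P),r)
manip.movep([.602,.12,.42],[np.pi,0,-np.pi/2+.02])
c=cap("wrist");C=cloud(c);save(c["image"],"w_caddy.png")
Z=C[...,2];b=(np.abs(C[...,0]-.602)<.08)
near=lambda x,y,r:np.hypot(C[...,0]-x,C[...,1]-y)<r
k=near(.602,.146,.06)&(Z>.188)&(Z<.21);rect(C[k],"bartop");print(C[k].mean(0))
k=near(.604,.056,.05)&(Z>.085)&(Z<.105);rect(C[k],"socket");print(C[k].mean(0))
k=near(.604,.056,.012);print("sockfloor",np.median(C[k],0))
manip.movep([.617,-.18,.36],[np.pi,0,-1.24])
c=cap("wrist");C=cloud(c);save(c["image"],"w_spoon.png");Z=C[...,2]
near=lambda x,y,r:np.hypot(C[...,0]-x,C[...,1]-y)<r
m=near(.617,-.18,.045)
k=m&(Z>.175)&(Z<.2);rect(C[k],"spoontop");print(C[k].mean(0))
for lo in (.11,.13,.15,.17):
    k=m&(Z>lo)&(Z<lo+.02);print(lo,k.sum(),C[k].mean(0) if k.sum() else 0)
k=m&(Z>.095)&(Z<.106);rect(C[k],"rim");print(C[k].mean(0))
print(manip.current_eef_pos(),manip.current_joint_pos(),manip.current_clock(),proj(c,[.617,-.18,.18]))
v=np.vstack([c["image"]]);
u0,v0=map(int,proj(c,[.617,-.18,.15]));print(u0,v0)
a=c["image"][max(0,v0-120):v0+120,max(0,u0-160):u0+160];save(cv2.resize(a,None,fx=2.5,fy=2.5,interpolation=2),"w_spoon_crop.png")
E
```

```text
bartop 1895 ((602.7611694335938, 144.40069580078125), (21.8820743560791, 68.67829132080078), 1.7354984283447266)
[0.6027 0.1424 0.1943]
socket 478 ((604.80712890625, 55.664878845214844), (41.758934020996094, 41.67379379272461), 1.1412373781204224)
[0.6051 0.0563 0.0938]
sockfloor [0.6042 0.0557 0.0138]
spoontop 459 ((618.9005126953125, -181.32955932617188), (17.599632263183594, 13.563170433044434), 19.343183517456055)
[ 0.6189 -0.1819  0.1801]
0.11 105 [ 0.6207 -0.1872  0.1204]
0.13 123 [ 0.6207 -0.1872  0.1404]
0.15 157 [ 0.6208 -0.1871  0.1604]
0.17 500 [ 0.6191 -0.1823  0.1795]
rim 530 ((618.7601318359375, -181.10751342773438), (37.88025665283203, 28.01875114440918), 22.023839950561523)
[ 0.6203 -0.1848  0.1003]
[ 0.6173 -0.1788  0.3604] [-0.2821  0.3733  0.4033  1.6002  0.0004 -2.1849] 4.0333 (np.float64(314.8213682476585), np.float64(242.99690879820278))
314 231
```

View pics/w_spoon_crop.png

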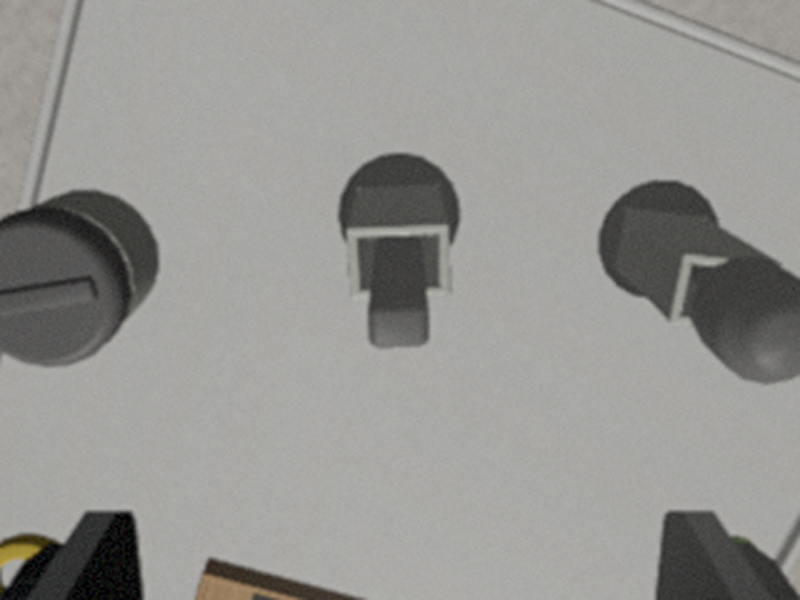

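View pics/w_caddy.png

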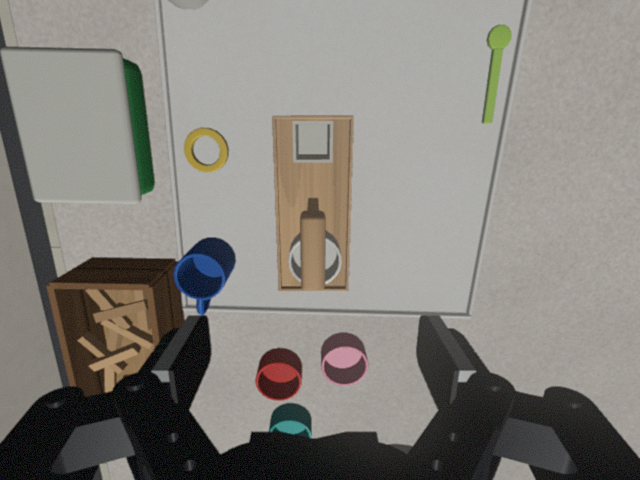

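The wrist crop shows the flat-topped rectangular handle (398,325) upright in its holder. The round brush (765,330) is on the right and the snack pot (60,290) on the left, so the choice is right. The caddy view shows the empty socket at (313,141) and the bar at (313,245), with the white ramekin under it at (315,258). Sizes and heights match the description, and the spoon has almost no lean.

```bash
cat >> h.py <<'E'
def line(p,v=.1,att=None):
    """straight move, then one correction for the steady tracking error"""
    p=np.array(p,float);manip.move_straight(p,v,att)
    e=p-np.array(manip.current_eef_pos())
    if np.linalg.norm(e)>.0007: manip.move_straight(p+e,.05,att)
E
python3 - <<'E'
from h import *
np.set_printoptions(precision=4,suppress=True)
x,y=.619,-.1815;o=[np.pi,0,-1.234]
manip.movep([x,y,.30],o)
line([x,y,.214],.1)
print(manip.current_eef_pos(),manip.current_ft_force())
manip.grasp(30);print("w",manip.current_width(),manip.current_finger_force(),manip.current_ft_force())
manip.move_straight([x,y,.345],.1)
print("w",manip.current_width(),manip.current_eef_pos(),manip.current_tool_rot(),manip.current_ft_force())
S=cap("scene");D=cap("side")
for n,c in (("scene",S),("side",D)):
    C=cloud(c);m=(np.hypot(C[...,0]-x,C[...,1]-y)<.05)&(C[...,2]>.11)&(C[...,2]<.27)
    for lo in np.arange(.11,.27,.02):
        k=m&(C[...,2]>=lo)&(C[...,2]<lo+.02);print(n,lo,k.sum(),C[k].mean(0) if k.any() else "")
    u,v=map(int,proj(c,[x,y,.2]));save(cv2.resize(c["image"][max(v-70,0):v+80,max(0,u-50):u+50],None,fx=4,fy=4),n+"_lift.png")
a=[cv2.imread(f"pics/{n}_lift.png") for n in("scene","side")];h=min(i.shape[0] for i in a);cv2.imwrite("pics/lift.png",np.hstack([i[:h] for i in a]))
print(manip.current_clock())
E
```

```text
[ 0.6188 -0.1814  0.2135] [-0.1025 -0.0881  0.3321]
w 0.01766532596538863 32.55633473396301 [-0.6324 -0.4487  0.7061]
w 0.017764476504316097 [ 0.6189 -0.1815  0.3442] [ 3.1406  0.0007 -1.234 ] [-1.078   0.6711 -0.5496]
scene 0.11 0 
scene 0.13 11 [ 0.6193 -0.1761  0.1476]
scene 0.15000000000000002 59 [ 0.6213 -0.1755  0.1606]
scene 0.17 51 [ 0.6218 -0.1762  0.1785]
scene 0.19 36 [ 0.6212 -0.1769  0.1998]
scene 0.21000000000000002 51 [ 0.6225 -0.1754  0.2217]
scene 0.23000000000000004 61 [ 0.6218 -0.1755  0.2403]
scene 0.25 55 [ 0.622  -0.1757  0.2593]
scene 0.27 0 
side 0.11 0 
side 0.13 7 [ 0.6168 -0.1821  0.148 ]
side 0.15000000000000002 83 [ 0.614  -0.183   0.1608]
side 0.17 76 [ 0.6135 -0.183   0.179 ]
side 0.19 48 [ 0.6153 -0.182   0.1995]
side 0.21000000000000002 64 [ 0.6138 -0.1837  0.2212]
side 0.23000000000000004 84 [ 0.6136 -0.184   0.2395]
side 0.25 84 [ 0.6139 -0.1844  0.2594]
side 0.27 0 
7.8333
```

View pics/lift.png

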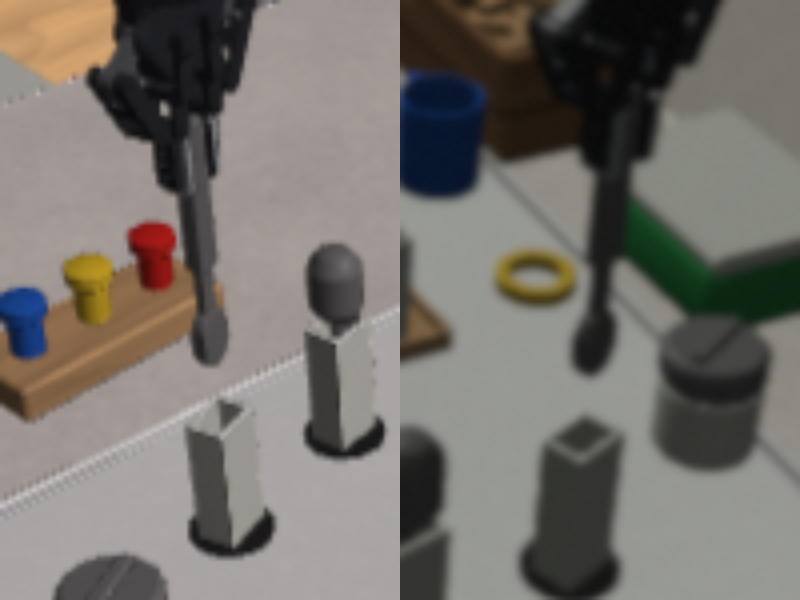

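The spoon hangs straight with its bowl clear of the empty holder: bowl at (210,340) in the left crop and (592,345) in the right. Next I place it.

```bash
python3 - <<'E'
from h import *
np.set_printoptions(precision=4,suppress=True)
x,y=.6048,.0557;o=[np.pi,0,-1.548]
manip.movep([x,y,.345],o)
line([x,y,.31],.1)
f0=np.array(manip.current_ft_force());print(manip.current_eef_pos(),f0)
for z in (.27,.24,.225,.219):
    manip.move_straight([x,y,z],.08);f=np.array(manip.current_ft_force())-f0;print(z,f,manip.current_eef_pos())
    if np.linalg.norm(f)>4: print("STOP");break
else:
    manip.open();print(manip.current_width())
    manip.move_straight([x,y,.33],.15)
c=cap("wrist");save(c["image"],"w_placed.png");C=cloud(c)
k=(np.hypot(C[...,0]-x,C[...,1]-y)<.04)&(C[...,2]>.17)&(C[...,2]<.2)
print(k.sum(),C[k].mean(0) if k.any() else "",cv2.minAreaRect((C[k][:,:2]*1000).astype(np.float32)) if k.any() else "")
k=(np.hypot(C[...,0]-.6028,C[...,1]-.1444)<.06)&(C[...,2]>.188)&(C[...,2]<.21)
print("bar",cv2.minAreaRect((C[k][:,:2]*1000).astype(np.float32)) if k.any() else "",C[k].mean(0) if k.any() else "")
print(manip.current_clock())
E
```

```text
[0.605  0.0566 0.3107] [-0.7113 -0.4257 -0.068 ]
0.27 [ 0.3552 -0.2339 -0.3349] [0.6048 0.0557 0.2702]
0.24 [ 0.5597 -0.3024  0.0445] [0.6047 0.0557 0.24  ]
0.225 [ 0.4677  0.0196 -0.2279] [0.6046 0.0557 0.2247]
0.219 [ 0.4879  0.079  -0.6293] [0.6047 0.0557 0.2187]
0.08512485200983336
702 [0.6223 0.0563 0.1807] ((622.5546875, 57.70731735229492), (18.719926834106445, 13.80608081817627), 2.0039350986480713)
bar ((602.7197265625, 144.86593627929688), (22.046104431152344, 70.60604095458984), 1.107766032218933) [0.6028 0.1409 0.1942]
12.8917
```

View pics/w_placed.png

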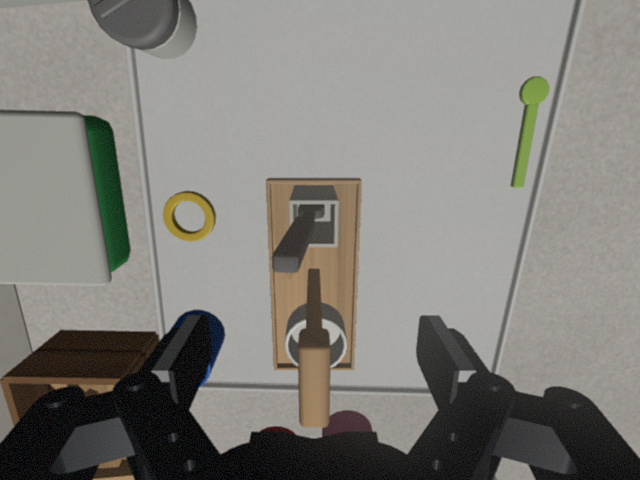

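The spoon stands in the socket with its foot at (312,212), leaning about 0.1 rad. The caddy has not moved, and its bar is at (314,380). Now I take the bar.

```bash
python3 - <<'E'
from h import *
np.set_printoptions(precision=4,suppress=True)
x,y=.6027,.1448;o=[np.pi,0,-1.549]
manip.movep([x,y,.33],o)
line([x,y,.2375],.1)
print(manip.current_eef_pos(),manip.current_tool_rot(),manip.current_ft_force())
manip.grasp(100);print("w",manip.current_width(),manip.current_finger_force(),manip.current_ft_force())
p=np.array(manip.current_eef_pos())
for dz in (.015,.08):
    manip.move_straight([x,y,.2375+dz],.04);manip.wait(.3)
    print(manip.current_eef_pos(),manip.current_tool_rot(),manip.current_width(),manip.current_ft_force(),manip.current_ft_torque(),manip.current_clock())
    D=cap("side");C=cloud(D)
    k=(abs(C[...,0]-.6)<.07)&(abs(C[...,1]-.15)<.14)
    for n,lo,hi in (("base",.008+dz,.045+dz),):
        q=C[k&(C[...,2]>lo)&(C[...,2]<hi)];A=np.c_[q[:,:2]-[.6,.145],np.ones(len(q))]
        for _ in range(6):
            s=np.linalg.lstsq(A,q[:,2],rcond=None)[0];r=abs(A@s-q[:,2])<.004;A,q=A[r],q[r]
        print(n,len(q),s)
save(D["image"],"end.png")
S=cap("scene");a=np.hstack([S["image"][180:430,180:480],D["image"][100:350,200:500]]);save(cv2.resize(a,(800,333)),"end2.png")
E
```

```text
[0.6025 0.1449 0.2371] [-3.1409  0.0002 -1.5489] [-0.167   0.1107  0.2893]
w 0.02086631156969328 99.14162278175354 [-1.96    0.4599  1.9274]
[0.6026 0.1448 0.2523] [ 3.1412 -0.0001 -1.5491] 0.020936336925021264 [ 0.8505 -0.2281 -5.8436] [ 0.0399  0.0124 -0.0442] 16.1167
base 374 [0.0541 0.0184 0.0381]
[0.6027 0.1448 0.3174] [ 3.1415 -0.     -1.549 ] 0.020590939208542835 [ 1.1346  0.2156 -5.2012] [0.0138 0.0278 0.0308] 18.2417
base 392 [0.0752 0.0265 0.1038]
```

View pics/end2.png

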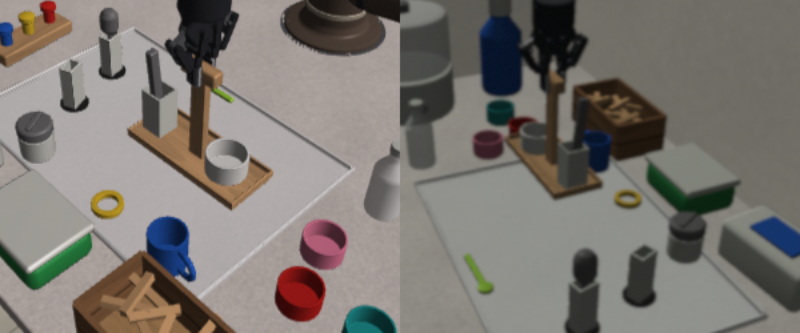

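The caddy is up with spoon and ramekin aboard: bar at (205,75), spoon at (153,70) and ramekin at (227,160) in the left crop. The plane fit mixes floor and rim, so I check the level by comparing parts with the picture from before the lift.

```bash
python3 - <<'E'
from h import *
np.set_printoptions(precision=4,suppress=True)
manip.wait(.5)
for n in("scene","side"):
    z=np.load(n+"0.npz",allow_pickle=True);c0={k:z[k] for k in("image","depth","cx","cy","f","eye","rotation")}
    if c0["rotation"].ndim==1:c0["rotation"]=R.from_euler("xyz",c0["rotation"]).as_matrix()
    res=[]
    for c,dz in((c0,0),(cap(n),.08)):
        C=cloud(c);out={}
        loc=C-[.6027,.145,.006+dz]
        def zs(m): q=loc[m]; return (len(q),np.round(q.mean(0)*1000,1)) if len(q) else None
        ax,ay,h=loc[...,0],loc[...,1],loc[...,2]
        print(n,dz,"sockrim",zs((abs(ax)<.026)&(abs(ay+.09)<.028)&(h>.078)&(h<.1)),"max",np.round(np.percentile(h[(abs(ax)<.03)&(abs(ay+.09)<.018)&(h<.1)&(ax<.0)],97)*1000,1))
        print("  floor-y",zs((abs(ax)<.035)&(ay>-.065)&(ay<-.02)&(h>-.02)&(h<.03)),"floor+x",zs((ax>.02)&(ax<.042)&(abs(ay)<.1)&(h>-.02)&(h<.03)),"floor-x",zs((ax<-.02)&(ax>-.042)&(abs(ay)<.1)&(h>-.02)&(h<.03)))
        for lo in(.07,.11,.14): print("  post",lo,zs((abs(ax)<.02)&(abs(ay)<.028)&(h>lo)&(h<lo+.02)))
        print("  bar ends z",[zs((abs(ax)<.012)&(abs(ay-s)<.01)&(h>.18)&(h<.2)) for s in(-.025,.025)])
print(manip.current_eef_pos(),manip.current_ft_force(),manip.current_clock())
E
```

```text
scene 0 sockrim (205, array([  3. , -88.1,  84.3])) max 89.1
  floor-y (335, array([  6.1, -44.5,   4.4])) floor+x (717, array([29.3,  0.3,  8.3])) floor-x (334, array([-30.6,  23.7,  10.3]))
  post 0.07 (84, array([ 4.8,  5.5, 79.7]))
  post 0.11 (93, array([  4.9,   5.2, 120.1]))
  post 0.14 (90, array([  5.7,   4.2, 149.6]))
  bar ends z [(63, array([  3.1, -24. , 187.1])), (90, array([  2.9,  25.8, 187. ]))]
scene 0.08 sockrim (236, array([  7.4, -83.3,  86.1])) max 89.2
  floor-y (350, array([  5.9, -44.7,   5.2])) floor+x (761, array([29.2,  1.7,  9.2])) floor-x (330, array([-30.5,  27.1,  11.4]))
  post 0.07 (103, array([ 5.6,  5.4, 80.2]))
  post 0.11 (110, array([  5.4,   5.4, 120.2]))
  post 0.14 (81, array([  5.9,   8.1, 148. ]))
  bar ends z [(4, array([ -6.2, -23.2, 188.2])), (105, array([  3.4,  25.7, 187.5]))]
side 0 sockrim (200, array([ -0.8, -89.7,  85.4])) max 89.4
  floor-y (97, array([-22.2, -39.6,   7. ])) floor+x (34, array([ 38.8, -20.7,   9.3])) floor-x (376, array([-31. , -11.8,  10.8]))
  post 0.07 (57, array([-6.5, -4.8, 80.2]))
  post 0.11 (70, array([ -5.7,  -4.5, 119.9]))
  post 0.14 (63, array([ -5.7,  -4.1, 148.6]))
  bar ends z [(56, array([ -2.5, -27.1, 188. ])), (26, array([ -2.4,  24.5, 191.2]))]
side 0.08 sockrim (238, array([ -1.8, -93.1,  87.2])) max 90.1
  floor-y (95, array([-21.7, -39.7,   8. ])) floor+x (24, array([ 36. , -61.4,  10.1])) floor-x (377, array([-30.5, -10.7,  11.4]))
  post 0.07 (66, array([-5. , -5.7, 79.9]))
  post 0.11 (65, array([ -5.3,  -5.7, 119.5]))
  post 0.14 (62, array([ -4.6,  -7.6, 149. ]))
  bar ends z [(64, array([ -2.3, -27.6, 188. ])), (5, array([  4.8,  22.4, 191.6]))]
[0.6027 0.1448 0.3175] [-0.6814  0.3092 -6.7004] 18.9417
```

Every part rose by 80 to 81 mm: socket, both floor sides and both bar ends. The post has no tilt, so the caddy is level and steady.

```bash
python3 -c "
from station import manip
print(manip.finish_job())"
```

```text
the job is handed in; nothing more can be done
None
```

The spoon stands in the caddy's socket, leaning about 0.1 rad. The arm is holding the caddy level by its bar, about 8 cm above the tray with the ramekin aboard, and I handed the job in at about 19 s on the robot's clock.

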